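Chuck the grater in the kitchen drive

TASK

Take the four-sided grater out of its wooden storage sleeve, lay its head on the ledge of the attachment drive with its shank pushed fully home in the open chuck, then turn the chuck's spoked sleeve to tighten the three jaws firmly on the shank. Its head is boxed in and its shank has to go in the chuck, so draw it out by the shank, put it down and take it again by the head. Leave the round slicer, the mug, the oil bottle and the salt jar where they are.

Things in the scene. Friction and masses are not known exactly. Their poses are not given: they have to be found in the camera images.
- grater: Steel four-sided rotary grater: square slotted head 70 long (x) by 40 by 40, and a round shank of 16 diameter, 56 long, centred on its -x end. 0.15 to 0.3 kg. Origin: centre of the head's underside; x runs from the shank towards the head's far end, z up. Starts lying on the counter, the whole head inside a wooden storage sleeve, the shank sticking out.
- head_centre (a point): Centre of the grater's head (20 mm above its underside); axes as grater
- shank_tip (a point): Centre of the free end of the grater's shank, 91 mm from the head's centre along the grater's -x; axes as grater
- bay_a: Fixed wooden storage sleeve of the grater: walls from x = -36 to +48, 58 wide, 52 high, inside 46 wide and 46 high, no floor; back wall at +x; lips over the top leave a 22 slot where the head shows. Open at -x, where the attachment slides out. Origin on the counter below the head's centre.
- bay_b: The same storage sleeve for the round slicer (the two may be swapped)
- slicer: The other attachment: round steel drum of 40 diameter and 70 long on the same shank, in the other storage sleeve; to be left. Origin below the drum's centre
- drive: Fixed white attachment drive. Chuck axis level, along the drive's x, 110 above the counter, opening towards -x. Origin on the counter below the middle plane of the chuck's sleeve. Housing x = +35 to +225, 125 wide, top at 140. Foot plate 26 high, 110 wide, x = -105 to +225.
- chuck_mouth (a point): On the chuck's axis in the plane of the jaws' front ends (drive's x = -34); axes as the drive. The bore ends 52 mm behind it (+x): a shank that is home has its tip there, and the head stands 4 mm clear of the jaws. Three jaws, 20 long, one on top and two below, at 120 degrees, 14 mm from the axis when fully open.
- ledge (a point): Middle of the top of the drive's flat steel ledge in front of the chuck, 88.5 above the counter, 95 long (along the drive's x) by 64 wide; it begins 7 mm in front of the jaws. An attachment whose head lies on it has its shank 1.5 mm below the chuck's axis.
- chuck_sleeve_centre (a point): On the chuck's axis in the sleeve's middle plane; axes as the drive. The sleeve is an aluminium ring, 66 diameter, 24 long, with four round steel spokes of 12 diameter standing out radially in this plane, 90 degrees apart, to 73 mm from the axis. At joint value 0 one points straight up.
- sleeve (a joint): Turn of the chuck's sleeve (rad): 0 open, to 3.6; grows clockwise as seen facing the chuck (its upper side goes to the drive's -y). Closes each jaw by 2.5 mm per rad: they meet a 16 mm shank near 2.4. Stiff (0.2 N m, 4 N pushed at 50 mm from the axis), stays where left; about 0.5 N m (10 N at 50 mm) tightens it well.
- jaw0: Top jaw of the chuck, dark steel, 20 by 9 by 14; origin on the chuck's axis when fully open, moving with the jaw
- jaw1: Second jaw of the chuck, below on the drive's +y side; likewise
- jaw2: Third jaw of the chuck, below on the drive's -y side; likewise
- mug: White mug, 70 diameter, 80 high; origin under its centre; to be left
- oil: Green glass oil bottle, 60 diameter, 190 high; origin under its centre; to be left
- salt: Blue ceramic salt jar, 64 diameter, 100 high; origin under its centre; to be left
Things that resemble listed ones, but are neither listed nor needed, are in the scene too. Leave any turquoise look-alike of the grater alone.

How it is judged:
By the outcome, as a careful person would: the job done as asked, in the order asked, and still so for the second after the job is handed in, with the robot touching nothing.
It also fails if it takes over 72 s, if anything falls off the work surface, if the arm or the gripper's body presses on something with over 40 N, if the wrist force passes 120 N, or if a joint passes its speed limit or range.

ROBOT

A 6-joint arm with a two-finger parallel gripper is mounted at the origin on the work surface. World frame = base frame: x ahead of the robot, y to its left, z up, the work surface at z = 0. Lengths are in m, angles in degrees, forces in N, time in s.
With the tool pointing down it reaches from about 0.275 to 0.975 m from the base axis. Payload 8.4 kg.
Tool frame: the origin (TCP) lies at the very end of the fingers, on their centre line; the grasp point (between the pads) lies 19 mm behind it; z points along the fingers, y is the line along which they close (so a half turn about z gives the same grasp; the last joint's range is limited). The gripper opens to 92 mm and grips with 3 to 60 N. Pads are 20 mm wide; open, the fingers measure 128 mm over their backs; the gripper's body (75 mm by 189 mm) begins 69 mm behind the grasp point.
Start: joints at [73.373, 20.225, 93.587, -0, 66.188, -0.138], TCP at [0.177, 0.599, 0.215] pointing down, gripper open.
Joint ranges: [-150.9, 150.9], [-52.94, 120.26], [3.33, 152.33], [-74.26, 254.26], [0, 154.13], [-172.89, 172.89]. Speed limits (degrees/s): [127.2, 127.2, 159.86, 180, 180, 180].

INTERFACE

Orientations are given as a 3x3 rotation matrix whose columns are the frame's x, y, z axes.
In Python, from bench import bot gives the robot as it stands. The module is installed in compiled form; this text tells all that it offers.
- The arm moves only by the tool carry_out, never from a script. Its argument "targets" is a list of rows, each an object with "angular": the turn, a rotation vector about the world's x, y, z in degrees, a list of three; "delta_pos": the shift along the world's x, y, z in cm, a list of three; "hand": the opening, from 0 (shut) to 1 (fully open). A call has 1 to 8 rows; each row shifts and turns the commanded pose from where the row before left it; what a row does not reach is not made up. A row lasts 1/12 s, in which the tool goes at most 41.7 mm and 7.16 degrees, less where a joint would pass 70% of its speed; a pose out of reach is approached as far as the arm can. A call is refused whole if a number of a shift passes 4.17 or a number of a turn 7.16, either way. A call with a gripper value outside its range is refused whole. The fingers move at their own pace and stop on an object; "newtons" is the grip in N (left out, the last holds). Time passes only in rows, so rows that do not move let the fingers close. It gives the time, the measured TCP pose, the force, the opening and the grip force at its end, in the units of the state.
- bot.state(): the state, without advancing time (a new reading comes with each control period).
- bot.get_image(name): name is "scene" or "top" or "wrist"; returns a dict with "image" (420x560x3 uint8, red, green, blue), "z_map" (420x560 float32, m along the optical axis (not along the pixel's ray), 0 where there is no reading), "fx", "fy", "cx", "cy" (pixels), "pose" (4x4, takes a point from camera to world coordinates); the wrist camera has in their place "T_tool_cam" (4x4, takes a point from camera to tool coordinates, whose origin is the TCP and whose axes are the flange's). Camera axes: x right, y up, looking along -z (the intrinsics and any distortion apply to the point x, -y, -z); pixel columns grow to the right and rows downward; lengths in m; the calibration is good to about 2 mm. A picture is of the moment at which its call begins: read the wrist's pose just before it.
- bot.job_done(): hands the job in; it is judged then, once.
Trained networks look in a picture, given as the dict that the camera call returned (one of the last four; its "shot" number tells which), for a name from the list of things; names that differ only in an ending like _2 or _b are one class to them, and where a whole thing is asked for, a point or a joint stands for the part that bears it (a point fixed in the world has none). Each returns a list of dicts, best first, with "confidence" (0 to 1); they miss things now and then, are a little off and sometimes report something else, mostly with a low value. They report only what shows in the picture. A call takes as long as a camera call. They do not tell look-alikes from the thing itself.
- bot.cut_out(label, picture): "pixels" (420x560 bool, what is visible of it).
- bot.landmark_of(label, picture): "at" ([x, y, z] in m, in world coordinates, good to about 4 mm: a listed point, or the origin of a listed thing).
The state is a dict: "time": time; "qpos": joint angles; "joint_velocities": joint speeds; "joint_efforts": joint torques, N m; "tcp_pos": TCP position; "tcp_rot": TCP orientation; "wrist_force": force on the tool from outside, world axes, zero at the start; "moment": the same for the moment, N m; "gripper_width": finger opening in m; "grip_force": force on a finger pad.
Only numpy, scipy, OpenCV 4.12 (cv2) and the standard library are available. Lean on these libraries where they do the work, as an engineer would, in place of code of your own. Each camera call takes 0.05 s, during which the arm holds its last target. There are 200 camera calls.

## Working session

There is one attempt and no reset: what is moved stays moved. The work goes in short steps, Python scripts to look and compute and a tool call to move; the robot and the scene stay as the last step left them, time stands still between calls to the robot, and variables do not carry over. Pictures are saved under pics/ and viewed, at most 10 in all, crops included, and the job is handed in when it is done.

Besides the shell and the picture viewer there is one more tool, called after "Emit:" by a JSON object that holds its "fn" and its "kwargs". carry_out: Moves the arm, as the interface text tells. Its arguments: {"type":"object","properties":{"targets":{"type":"array"},"newtons":{"type":"number"}},"required":["targets"]}

```bash
mkdir -p pics; ls
cat > h.py <<'E'
import numpy as np, cv2
from bench import bot
def world(pic,u,v,z=None):
    z=pic["z_map"][int(v),int(u)] if z is None else z
    p=np.array([(u-pic["cx"])/pic["fx"]*z,-(v-pic["cy"])/pic["fy"]*z,-z,1])
    return (pic["pose"]@p)[:3]
def cloud(pic):
    z=pic["z_map"]; v,u=np.mgrid[:z.shape[0],:z.shape[1]]
    p=np.stack([(u-pic["cx"])/pic["fx"]*z,-(v-pic["cy"])/pic["fy"]*z,-z,np.ones_like(z)],-1)
    return (p@pic["pose"].T)[...,:3]
def save(pic,n): cv2.imwrite("pics/"+n,cv2.cvtColor(pic["image"],cv2.COLOR_RGB2BGR))
E
python3 - <<'E'
from h import *
np.set_printoptions(precision=4,suppress=True)
s=bot.state(); print(s)
ims=[]
for n in("scene","top"):
    p=bot.get_image(n); ims.append(p["image"]); print(n,p.keys(),p["fx"],p["fy"],p["pose"])
    for l in "grater head_centre shank_tip bay_a slicer drive chuck_mouth ledge chuck_sleeve_centre mug oil salt".split():
        print(l,[(np.array(d["at"]).round(4),round(d["confidence"],2)) for d in bot.landmark_of(l,p)])
    save(p,n+"1.png")
E
```

```text
pics
{'time': 0.0, 'qpos': array([73.3745, 20.2624, 93.6286,  0.0005, 66.189 , -0.1374]), 'joint_velocities': array([ 0.0366, -0.0044, -0.0095, -0.0047, -0.068 , -0.0297]), 'joint_efforts': array([  0.0036, -59.386 , -33.4209,   0.07  ,   0.0237,  -0.0001]), 'tcp_pos': array([0.1772, 0.5988, 0.2139]), 'tcp_rot': array([[-0.9589,  0.2838, -0.0004],
       [ 0.2838,  0.9589, -0.0013],
       [ 0.    , -0.0014, -1.    ]]), 'wrist_force': array([ 0.8719, -0.5561, -0.3737]), 'moment': array([0.0099, 0.0032, 0.0607]), 'grip_force': 0.0, 'gripper_width': 0.09190454166076022}
scene dict_keys(['image', 'z_map', 'fx', 'fy', 'cx', 'cy', 'pose', 'shot']) 468.96263854052467 468.96263854052467 [[ 0.5288 -0.7378  0.4195  0.9134]
 [ 0.8487  0.4668 -0.2487 -0.1668]
 [-0.0124  0.4875  0.873   0.7885]
 [ 0.      0.      0.      1.    ]]
grater [(array([ 0.6269,  0.1453, -0.0011]), 0.89), (array([ 0.4444,  0.3031, -0.0017]), 0.74), (array([ 0.475 ,  0.0398, -0.0037]), 0.73), (array([ 0.6126, -0.1677,  0.1071]), 0.66)]
head_centre [(array([0.6225, 0.1417, 0.0217]), 0.87), (array([0.4496, 0.3058, 0.0219])
[... 1698 characters left out ...]
3199, -0.0044]), 0.91), (array([ 0.6177, -0.1737,  0.1083]), 0.62)]
drive [(array([ 0.6084, -0.1982, -0.0034]), 0.91)]
chuck_mouth [(array([ 0.6162, -0.1675,  0.1144]), 0.75)]
ledge [(array([ 0.6312, -0.1117,  0.0873]), 0.62)]
chuck_sleeve_centre [(array([ 0.6091, -0.2038,  0.1126]), 0.82), (array([ 0.6163, -0.1726,  0.1086]), 0.37), (array([ 0.6192, -0.1681,  0.116 ]), 0.28)]
mug [(array([ 0.3954, -0.1249,  0.0018]), 0.83), (array([ 0.6077, -0.2033,  0.1109]), 0.36), (array([0.5279, 0.1446, 0.0202]), 0.34)]
oil [(array([ 0.7582,  0.0204, -0.0028]), 0.82), (array([ 0.6103, -0.1739,  0.1112]), 0.65)]
salt [(array([ 0.7403, -0.1371, -0.    ]), 0.78), (array([ 0.6335, -0.1112,  0.0872]), 0.31)]
```

View pics/scene1.png

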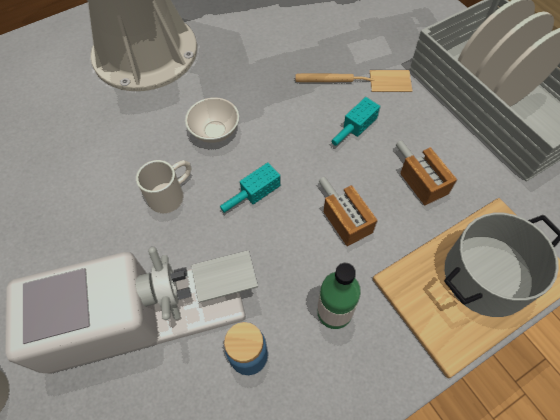

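View pics/top1.png

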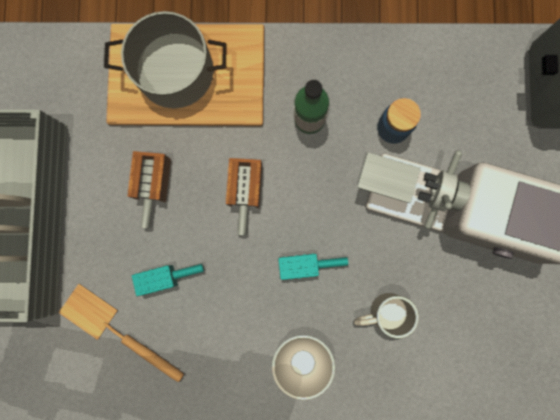

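The scene view has two wooden sleeves at about (350,212) and (428,172), and turquoise look-alikes at (258,185) and (360,118). The drive's ledge is at (225,275), with its chuck at (160,285). In the top view the sleeves are at (243,183) and (147,178). Candidates for the grater are those two sleeves' contents and the two turquoise ones. The description points to the sleeve with the slotted square head at top (243,183), so I'll check that in a crop.

Run:
```python
from h import *
np.set_printoptions(precision=4,suppress=True)
s=bot.get_image("scene");t=bot.get_image("top")
a=cv2.resize(s["image"][130:250,300:470],None,fx=4,fy=4,interpolation=cv2.INTER_CUBIC)[:300]
a=s["image"][130:250,310:470]; b=t["image"][135:255,110:270]
o=np.vstack([cv2.resize(x,(400*2//2,300),interpolation=cv2.INTER_CUBIC) for x in(a,b)])
c=cv2.resize(s["image"][230:340,120:270],(400,300),interpolation=cv2.INTER_CUBIC)
d=cv2.resize(t["image"][130:240,340:490],(400,300),interpolation=cv2.INTER_CUBIC)
o=np.hstack([o,np.vstack([c,d])])
cv2.imwrite("pics/crop1.png",o[...,::-1])
# geometry
def rect(P,name):
    r=cv2.minAreaRect(P[:,:2].astype(np.float32)*1000); print(name,len(P),np.round(r[0],1),np.round(r[1],1),round(r[2],1),"z",np.median(P[:,2]).round(4), "bx", cv2.boxPoints(r).round(0).tolist())
for n,p in(("scene",s),("top",t)):
    C=cloud(p); X,Y,Z=C[...,0],C[...,1],C[...,2]
    m=(abs(Z-.0885)<.004)&(abs(X-.632)<.08)&(Y>-.175)&(Y<-.04); m=cv2.morphologyEx(m.astype(np.uint8),cv2.MORPH_OPEN,np.ones((5,5)))>0
    rect(C[m],n+" ledge")
    m=(abs(Z-.14)<.008)&(Y<-.22)&(Y>-.5)&(X>.4)&(X<.7); m=cv2.morphologyEx(m.astype(np.uint8),cv2.MORPH_OPEN,np.ones((5,5)))>0
    rect(C[m],n+" house")
    m=(abs(Z-.026)<.004)&(Y<-.04)&(Y>-.5)&(X>.5)&(X<.7)
    rect(C[m],n+" foot")
    for (x,y) in((.62,.14),(.63,.317)):
        m=(abs(Z-.052)<.005)&(np.hypot(X-x,Y-y)<.07); rect(C[m],n+" sleeve")
        m=(Z>.012)&(Z<.034)&(np.hypot(X-x,Y-y)<.12)&(X<x-.045)&(abs(Y-y)<.05)
        P=C[m]; c0=P.mean(0); u,sv,vt=np.linalg.svd(P-c0,full_matrices=False); print("shank",len(P),c0,vt[0],np.percentile((P-c0)@vt[0],[1,99]),P[:,2].max())
```

```text
scene ledge 2308 [ 631.  -113.6] [95.2 65.3] 73.2 z 0.0887 bx [[586.0, -150.0], [648.0, -169.0], [676.0, -77.0], [614.0, -59.0]]
scene house 10223 [ 571.2 -316.3] [197.8 120.9] 73.6 z 0.1407 bx [[485.0, -394.0], [601.0, -428.0], [657.0, -239.0], [541.0, -204.0]]
scene foot 2598 [ 589.5 -290.5] [393.5 112.1] 76.9 z 0.0261 bx [[490.0, -469.0], [599.0, -495.0], [689.0, -112.0], [580.0, -86.0]]
scene sleeve 988 [626.7 141.6] [59.9 84.8] 86.4 z 0.0521 bx [[582.0, 114.0], [667.0, 109.0], [671.0, 169.0], [586.0, 174.0]]
shank 161 [0.5518 0.143  0.0261] [ 0.999  -0.0317  0.0305] [-0.0205  0.0205] 0.03116017293158413
scene sleeve 908 [637.  319.1] [61.  85.8] 84.9 z 0.0522 bx [[592.0, 293.0], [677.0, 285.0], [682.0, 346.0], [597.0, 353.0]]
shank 146 [0.5624 0.3216 0.0257] [ 0.9969 -0.0788  0.0013] [-0.02    0.0192] 0.030822691960789017
top ledge 1970 [ 631.4 -114. ] [95.1 65. ] 73.6 z 0.0885 bx [[587.0, -150.0], [649.0, -169.0], [676.0, -78.0], [614.0, -59.0]]
top house 6763 [ 573.2 -309.1] [172.8 120.4] 73.4 z 0.1406 bx [[491.0, -375.0], [606.0, -409.0], [656.0, -244.0], [540.0, -209.0]]
top foot 1805 [ 614.7 -168.3] [146.8 109.5] 73.6 z 0.0257 bx [[541.0, -223.0], [646.0, -254.0], [688.0, -113.0], [583.0, -82.0]]
top sleeve 987 [626.8 141.2] [58.3 84.4] 87.0 z 0.0522 bx [[583.0, 114.0], [667.0, 110.0], [670.0, 168.0], [586.0, 173.0]]
shank 204 [0.5528 0.1436 0.0259] [-0.9989  0.0435 -0.0146] [-0.0208  0.0214] 0.03339066158525117
top sleeve 1015 [637.4 318.2] [59.5 84.4] 85.4 z 0.0523 bx [[593.0, 292.0], [677.0, 285.0], [682.0, 344.0], [598.0, 351.0]]
shank 203 [0.5636 0.3221 0.0261] [-0.9958  0.0898 -0.0196] [-0.0214  0.021 ] 0.03147081787763262
```

View pics/crop1.png

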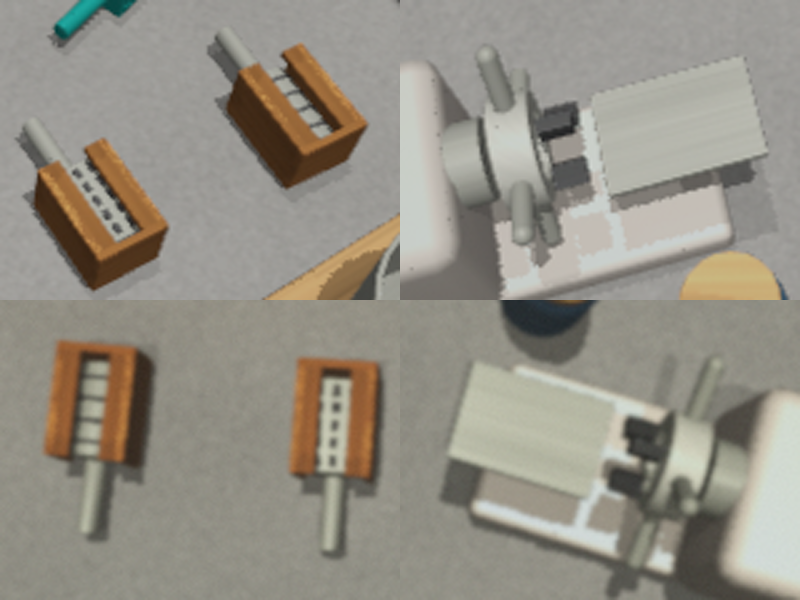

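The crop shows the slotted flat head (grater) in the sleeve at scene (350,212) / top (243,183). The ringed one at (428,172) / (147,178) is the round slicer. So the grater is at about (0.621, 0.141), with its shank along -2.5° and its tip at x≈0.530.

Next I go above the shank. I turn the hand by -166° so that joint 6 stays in range later at the drive.

Emit:
{"fn": "carry_out", "kwargs": {"targets": [{"delta_pos": [1.55,-1.9,-0.4],"angular": [0,0,-6.92],"hand": 0.75},{"delta_pos": [1.55,-1.9,-0.4],"angular": [0,0,-6.92],"hand": 0.75},{"delta_pos": [1.55,-1.9,-0.4],"angular": [0,0,-6.92],"hand": 0.75},{"delta_pos": [1.55,-1.9,-0.4],"angular": [0,0,-6.92],"hand": 0.75},{"delta_pos": [1.55,-1.9,-0.4],"angular": [0,0,-6.92],"hand": 0.75},{"delta_pos": [1.55,-1.9,-0.4],"angular": [0,0,-6.92],"hand": 0.75},{"delta_pos": [1.55,-1.9,-0.4],"angular": [0,0,-6.92],"hand": 0.75},{"delta_pos": [1.55,-1.9,-0.4],"angular": [0,0,-6.92],"hand": 0.75}], "newtons": 25}}

```text
time: 2.07
tcp_pos: [0.3021, 0.4464, 0.1825]
tcp_rot: [[-0.306, 0.952, 0.0], [0.952, 0.306, 0.0], [0.0, 0.0, -1.0]]
wrist_force: [0.4, -0.0, -0.3]
gripper_width: 0.0691
grip_force: 0.0
```

Emit:
{"fn": "carry_out", "kwargs": {"targets": [{"delta_pos": [1.55,-1.9,-0.4],"angular": [0,0,-6.92],"hand": 0.75},{"delta_pos": [1.55,-1.9,-0.4],"angular": [0,0,-6.92],"hand": 0.75},{"delta_pos": [1.55,-1.9,-0.4],"angular": [0,0,-6.92],"hand": 0.75},{"delta_pos": [1.55,-1.9,-0.4],"angular": [0,0,-6.92],"hand": 0.75},{"delta_pos": [1.55,-1.9,-0.4],"angular": [0,0,-6.92],"hand": 0.75},{"delta_pos": [1.55,-1.9,-0.4],"angular": [0,0,-6.92],"hand": 0.75},{"delta_pos": [1.55,-1.9,-0.4],"angular": [0,0,-6.92],"hand": 0.75},{"delta_pos": [1.55,-1.9,-0.4],"angular": [0,0,-6.92],"hand": 0.75}]}}

```text
time: 2.73
tcp_pos: [0.4261, 0.2944, 0.1506]
tcp_rot: [[0.609, 0.793, 0.0], [0.793, -0.609, 0.0], [0.0, 0.0, -1.0]]
wrist_force: [-0.1, 0.2, 0.4]
gripper_width: 0.0689
grip_force: 0.0
```

Emit:
{"fn": "carry_out", "kwargs": {"targets": [{"delta_pos": [1.55,-1.9,-0.4],"angular": [0,0,-6.92],"hand": 0.75},{"delta_pos": [1.55,-1.9,-0.4],"angular": [0,0,-6.92],"hand": 0.75},{"delta_pos": [1.55,-1.9,-0.4],"angular": [0,0,-6.92],"hand": 0.75},{"delta_pos": [1.55,-1.9,-0.4],"angular": [0,0,-6.92],"hand": 0.75},{"delta_pos": [1.55,-1.9,-0.4],"angular": [0,0,-6.92],"hand": 0.75},{"delta_pos": [1.55,-1.9,-0.4],"angular": [0,0,-6.92],"hand": 0.75},{"delta_pos": [1.55,-1.9,-0.4],"angular": [0,0,-6.92],"hand": 0.75},{"delta_pos": [1.55,-1.9,-0.4],"angular": [0,0,-6.92],"hand": 0.75}]}}

```text
time: 3.4
tcp_pos: [0.5502, 0.1423, 0.1185]
tcp_rot: [[0.999, -0.051, 0.0], [-0.051, -0.999, 0.0], [0.0, -0.0, -1.0]]
wrist_force: [-1.2, -0.4, 0.8]
gripper_width: 0.0689
grip_force: 0.0
```

Run:
```python
from h import *
np.set_printoptions(precision=4,suppress=True)
t=bot.get_image("scene"); C=cloud(t)
# spokes & ring in drive frame
x=np.array([-np.cos(np.radians(73.5)),-np.sin(np.radians(73.5)),0]); y=np.array([-x[1],x[0],0]); z=np.array([0,0,1.])
O=np.array([.6061,-.1987,.110])
for n in("scene","top"):
    t=bot.get_image(n);C=cloud(t)
    D=(C-O)@np.stack([x,y,z],1); r=np.hypot(D[...,1],D[...,2])
    m=(abs(D[...,0])<.010)&(r>.04)&(r<.078)
    P=D[m]; a=np.degrees(np.arctan2(-P[:,1],P[:,2]))
    h,e=np.histogram(a,bins=np.arange(-180,181,10)); print(n,[(int(e[i]),int(h[i])) for i in range(36) if h[i]], "x",np.median(P[:,0]),"rmax",r[m].max())
    # ring: top
    m=(abs(D[...,0])<.03)&(r<.04)&(r>.028); print("ring x range",np.percentile(D[m][:,0],[2,98]))
    m=(D[...,0]>-.04)&(D[...,0]<-.014)&(r<.03); print("jaws",D[m].min(0),D[m].max(0))
s=bot.state(); print(s["time"],s["qpos"],s["tcp_pos"],s["tcp_rot"],s["gripper_width"])
s=bot.state(); w=bot.get_image("wrist"); w["pose"]=np.block([[s["tcp_rot"],s["tcp_pos"][:,None]],[np.zeros((1,3)),1]])@w["T_tool_cam"]
C=cloud(w)
m=(C[...,2]>.015)&(C[...,2]<.034)&(abs(C[...,1]-.143)<.03)&(C[...,0]<.578)&(C[...,0]>.52)
P=C[m]; c0=np.median(P,0); vt=np.linalg.svd(P-P.mean(0),full_matrices=False)[2]
print("wrist shank",len(P),P.mean(0),vt[0],P.min(0),P.max(0))
for l in("shank_tip","head_centre"): print(l,[(np.array(d["at"]).round(4),round(d["confidence"],2)) for d in bot.landmark_of(l,w)])
save(w,"w1.png")
```

```text
scene [(-160, 10), (-150, 94), (-70, 27), (-60, 136), (10, 4), (20, 172), (30, 1), (100, 1), (110, 53)] x -0.001226298366229307 rmax 0.07508607805010634
ring x range [-0.0124  0.0111]
jaws [-0.0344 -0.0259 -0.0139] [-0.0144  0.0246  0.0298]
top [(-150, 1), (-70, 16), (-60, 138), (-50, 1), (10, 2), (20, 89), (30, 6), (100, 6), (110, 113), (120, 1)] x -0.0013797650286961904 rmax 0.07509140041771337
ring x range [-0.0123  0.0109]
jaws [-0.0343 -0.0253 -0.0124] [-0.014   0.0258  0.0288]
3.55 [ 14.3413  21.5874 105.4758  -0.0002  52.9552 107.0133] [0.55   0.1422 0.1183] [[ 0.9989 -0.0466 -0.0003]
 [-0.0466 -0.9989 -0.0001]
 [-0.0003  0.0001 -1.    ]] 0.06948144112202556
wrist shank 1330 [0.5551 0.1428 0.0253] [-0.9992  0.0412 -0.0005] [0.5301 0.1343 0.0185] [0.578  0.1514 0.0289]
shank_tip [(array([0.5297, 0.1478, 0.0181]), 0.79), (array([ 0.4838, -0.0514,  0.022 ]), 0.78)]
head_centre [(array([0.443 , 0.3087, 0.021 ]), 0.96), (array([0.4734, 0.0419, 0.021 ]), 0.77)]
```

The sleeve starts near 25° (spokes at 25, -65, 115 and -155). The shank axis at x=0.55 is y≈0.143. I go down and grip it.

Emit:
{"fn": "carry_out", "kwargs": {"targets": [{"delta_pos": [-0.2,0.1,-3.5],"angular": [0,0,0],"hand": 0.75},{"delta_pos": [0,0,-3.5],"angular": [0,0,0],"hand": 0.75},{"delta_pos": [0,0,-2.6],"angular": [0,0,0],"hand": 0.75},{"delta_pos": [0,0,-1.7],"angular": [0,0,0],"hand": 0.75},{"delta_pos": [0,0,0],"angular": [0,0,0],"hand": 0.5},{"delta_pos": [0,0,0],"angular": [0,0,0],"hand": 0.1},{"delta_pos": [0,0,0],"angular": [0,0,0],"hand": 0},{"delta_pos": [0,0,0],"angular": [0,0,0],"hand": 0}], "newtons": 25}}

```text
time: 4.37
tcp_pos: [0.5485, 0.145, 0.0072]
tcp_rot: [[0.999, -0.044, 0.002], [-0.044, -0.999, 0.001], [0.002, -0.001, -1.0]]
wrist_force: [0.1, 1.3, -0.3]
gripper_width: 0.0443
grip_force: 0.0
```

Emit:
{"fn": "carry_out", "kwargs": {"targets": [{"delta_pos": [0,0,0],"angular": [0,0,0],"hand": 0},{"delta_pos": [0,0,0],"angular": [0,0,0],"hand": 0},{"delta_pos": [0,0,0],"angular": [0,0,0],"hand": 0}]}}

```text
time: 4.62
tcp_pos: [0.5479, 0.1444, 0.0064]
tcp_rot: [[0.999, -0.045, 0.001], [-0.045, -0.999, 0.0], [0.001, -0.0, -1.0]]
wrist_force: [-0.7, 0.1, 0.0]
gripper_width: 0.0247
grip_force: 0.0
```

Emit:
{"fn": "carry_out", "kwargs": {"targets": [{"delta_pos": [0,0,0],"angular": [0,0,0],"hand": 0},{"delta_pos": [0,0,0],"angular": [0,0,0],"hand": 0},{"delta_pos": [0,0,0],"angular": [0,0,0],"hand": 0},{"delta_pos": [0,0,0],"angular": [0,0,0],"hand": 0},{"delta_pos": [-0.5,0.02,0.05],"angular": [0,0,0],"hand": 0},{"delta_pos": [-0.7,0.03,0],"angular": [0,0,0],"hand": 0},{"delta_pos": [-0.8,0.04,0],"angular": [0,0,0],"hand": 0},{"delta_pos": [-0.8,0.04,0],"angular": [0,0,0],"hand": 0}]}}

```text
time: 5.28
tcp_pos: [0.5184, 0.1456, 0.006]
tcp_rot: [[0.999, -0.045, -0.0], [-0.045, -0.999, -0.0], [-0.0, 0.0, -1.0]]
wrist_force: [0.8, -0.1, 0.4]
gripper_width: 0.0153
grip_force: 25.0
```

Emit:
{"fn": "carry_out", "kwargs": {"targets": [{"delta_pos": [-1,0.04,0],"angular": [0,0,0],"hand": 0},{"delta_pos": [-1,0.05,0],"angular": [0,0,0],"hand": 0},{"delta_pos": [-1,0.04,0],"angular": [0,0,0],"hand": 0},{"delta_pos": [-1,0.04,0],"angular": [0,0,0],"hand": 0},{"delta_pos": [-1,0.04,0],"angular": [0,0,0],"hand": 0},{"delta_pos": [-1,0.04,0],"angular": [0,0,0],"hand": 0},{"delta_pos": [-0.7,0.03,0],"angular": [0,0,0],"hand": 0},{"delta_pos": [0,0,0],"angular": [0,0,0],"hand": 0}]}}

```text
time: 5.95
tcp_pos: [0.4502, 0.1482, 0.006]
tcp_rot: [[0.999, -0.044, -0.002], [-0.044, -0.999, -0.001], [-0.002, 0.001, -1.0]]
wrist_force: [-1.0, 0.9, -0.1]
gripper_width: 0.0152
grip_force: 25.0
```

Run:
```python
from h import *
np.set_printoptions(precision=4,suppress=True)
s=bot.state(); print(s["time"],s["tcp_pos"],s["wrist_force"],s["gripper_width"],s["grip_force"])
for n in("scene","top"):
    t=bot.get_image(n)
    for l in("head_centre","shank_tip","bay_a"): print(n,l,[(np.array(d["at"]).round(4),round(d["confidence"],2)) for d in bot.landmark_of(l,t)])
save(t,"t2.png")
```

```text
5.95 [0.4502 0.1482 0.006 ] [-1.0098  0.911  -0.1014] 0.015232265656571816 24.999240338802338
scene head_centre [(array([0.4464, 0.3066, 0.0192]), 0.64), (array([0.4688, 0.0414, 0.0218]), 0.6), (array([0.5254, 0.1479, 0.0226]), 0.56)]
scene shank_tip [(array([0.4714, 0.2146, 0.0208]), 0.8), (array([0.4262, 0.1498, 0.0178]), 0.76), (array([ 0.4851, -0.0449,  0.0192]), 0.61)]
scene bay_a [(array([ 0.6181,  0.1445, -0.0031]), 0.98), (array([ 0.6292,  0.3172, -0.0011]), 0.82), (array([ 0.6018, -0.199 ,  0.0001]), 0.32)]
top head_centre [(array([0.4723, 0.0397, 0.0242]), 0.87), (array([0.5263, 0.1402, 0.0219]), 0.85), (array([0.4486, 0.302 , 0.021 ]), 0.46), (array([ 0.6257,  0.3167, -0.0007]), 0.42), (array([ 0.6114, -0.201 ,  0.1132]), 0.16)]
top shank_tip [(array([ 0.4915, -0.0528,  0.0195]), 0.62)]
top bay_a [(array([ 0.6287,  0.3171, -0.0014]), 0.83), (array([0.6166, 0.1394, 0.0006]), 0.8)]
```

View pics/t2.png

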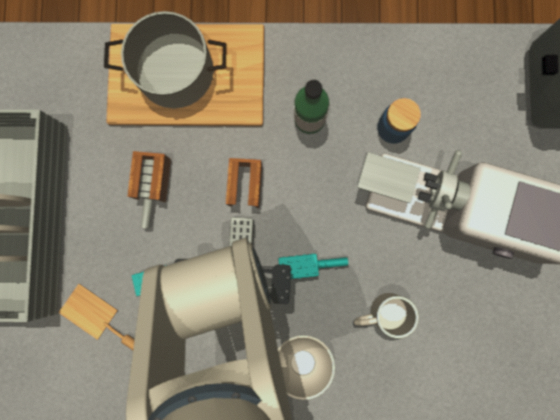

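The top view shows the grater fully out of its sleeve, head at (241,232), and nothing else has moved. I release the shank, rise and look with the wrist camera.

Emit:
{"fn": "carry_out", "kwargs": {"targets": [{"delta_pos": [0,0,-0.1],"angular": [0,0,0],"hand": 0.75},{"delta_pos": [0,0,0],"angular": [0,0,0],"hand": 0.75},{"delta_pos": [0,0,0],"angular": [0,0,0],"hand": 0.75},{"delta_pos": [0,0,0],"angular": [0,0,0],"hand": 0.75},{"delta_pos": [0,0,1.5],"angular": [0,0,0],"hand": 0.75},{"delta_pos": [0,0,2.5],"angular": [0,0,0],"hand": 0.75},{"delta_pos": [0,0,3],"angular": [0,0,0],"hand": 0.75},{"delta_pos": [2,-0.1,3],"angular": [0,0,0],"hand": 0.75}]}}

```text
time: 7.02
tcp_pos: [0.4686, 0.1468, 0.1053]
tcp_rot: [[0.999, -0.044, -0.005], [-0.044, -0.999, -0.001], [-0.005, 0.002, -1.0]]
wrist_force: [0.3, 1.1, -0.4]
gripper_width: 0.0661
grip_force: 0.0
```

Emit:
{"fn": "carry_out", "kwargs": {"targets": [{"delta_pos": [3,-0.15,1],"angular": [0,0,0],"hand": 0.75},{"delta_pos": [3,-0.1,0],"angular": [0,0,0],"hand": 0.75},{"delta_pos": [0,0,0],"angular": [0,0,0],"hand": 0.75},{"delta_pos": [0,0,0],"angular": [0,0,0],"hand": 0.75}]}}

```text
time: 7.35
tcp_pos: [0.5334, 0.1448, 0.1151]
tcp_rot: [[0.999, -0.046, 0.001], [-0.046, -0.999, 0.0], [0.001, -0.0, -1.0]]
wrist_force: [0.3, -0.1, -0.6]
gripper_width: 0.0691
grip_force: 0.0
```

```bash
cat >> h.py <<'E'
def wrist():
    s=bot.state(); w=bot.get_image("wrist"); w["pose"]=np.block([[s["tcp_rot"],s["tcp_pos"][:,None]],[np.zeros((1,3)),1]])@w["T_tool_cam"]; return s,w
E
python3 - <<'E'
from h import *
np.set_printoptions(precision=4,suppress=True)
s,w=wrist(); print(s["time"],s["tcp_pos"],s["tcp_rot"],s["gripper_width"])
for n,p in(("wrist",w),("top",bot.get_image("top")),("scene",bot.get_image("scene"))):
    C=cloud(p)
    m=(abs(C[...,2]-.040)<.004)&(abs(C[...,1]-.144)<.04)&(abs(C[...,0]-.525)<.05)
    if m.sum()<20: print(n,m.sum()); continue
    r=cv2.minAreaRect(C[m][:,:2].astype(np.float32)*1000); print(n,m.sum(),r)
    m=(C[...,2]>.018)&(C[...,2]<.034)&(abs(C[...,1]-.146)<.03)&(C[...,0]<.48)&(C[...,0]>.41); P=C[m]
    if len(P)>20: print("shank",len(P),P.mean(0),P[:,0].min(),np.linalg.svd(P-P.mean(0),full_matrices=False)[2][0])
E
```

```text
7.35 [0.5334 0.1448 0.1151] [[ 0.999  -0.0456  0.0007]
 [-0.0456 -0.999   0.0002]
 [ 0.0007 -0.0002 -1.    ]] 0.06913554655166927
wrist 5342 ((526.7803955078125, 144.03358459472656), (40.058170318603516, 70.40327453613281), 87.47908020019531)
shank 977 [0.4584 0.1471 0.0253] 0.43564194058371714 [-0.9987  0.0504 -0.007 ]
top 33 ((496.26751708984375, 151.0484161376953), (7.1865997314453125, 18.203523635864258), 1.003088355064392)
shank 206 [0.458  0.1476 0.0262] 0.4364288797064582 [-0.9995  0.0324 -0.0071]
scene 651 ((528.3328857421875, 145.42454528808594), (41.44749069213867, 70.45027923583984), 88.79475402832031)
shank 21 [0.4444 0.1436 0.0245] 0.4374263519687105 [ 0.8994 -0.2349 -0.3686]
```

Emit:
{"fn": "carry_out", "kwargs": {"targets": [{"delta_pos": [0.15,-0.08,-3.5],"angular": [0,0,0],"hand": 0.75},{"delta_pos": [0,0,-3.5],"angular": [0,0,0],"hand": 0.75},{"delta_pos": [0,0,-2.5],"angular": [0,0,0],"hand": 0.75},{"delta_pos": [0,0,-1.3],"angular": [0,0,0],"hand": 0.75},{"delta_pos": [0,0,0],"angular": [0,0,0],"hand": 0.75},{"delta_pos": [0,0,0],"angular": [0,0,0],"hand": 0.3},{"delta_pos": [0,0,0],"angular": [0,0,0],"hand": 0.3},{"delta_pos": [0,0,0],"angular": [0,0,0],"hand": 0.3}], "newtons": 40}}

```text
time: 8.17
tcp_pos: [0.5346, 0.1444, 0.0084]
tcp_rot: [[0.999, -0.045, 0.002], [-0.045, -0.999, 0.0], [0.002, -0.001, -1.0]]
wrist_force: [0.3, -0.2, -0.2]
gripper_width: 0.0511
grip_force: 0.0
```

Emit:
{"fn": "carry_out", "kwargs": {"targets": [{"delta_pos": [0,0,0],"angular": [0,0,0],"hand": 0.2},{"delta_pos": [0,0,0],"angular": [0,0,0],"hand": 0.2},{"delta_pos": [0,0,0],"angular": [0,0,0],"hand": 0.2},{"delta_pos": [0,0,0],"angular": [0,0,0],"hand": 0.2}]}}

```text
time: 8.5
tcp_pos: [0.5346, 0.1444, 0.0082]
tcp_rot: [[0.999, -0.045, 0.002], [-0.045, -0.999, 0.001], [0.002, -0.001, -1.0]]
wrist_force: [-2.1, 0.2, 7.5]
gripper_width: 0.0398
grip_force: 40.0
```

Emit:
{"fn": "carry_out", "kwargs": {"targets": [{"delta_pos": [0,0,1],"angular": [0,0,0],"hand": 0.2},{"delta_pos": [0,0,3],"angular": [0,0,0],"hand": 0.2},{"delta_pos": [0,0,4],"angular": [0,0,0],"hand": 0.2},{"delta_pos": [0,0,4],"angular": [0,0,0],"hand": 0.2},{"delta_pos": [0,0,2],"angular": [0,0,0],"hand": 0.2},{"delta_pos": [0,0,0],"angular": [0,0,0],"hand": 0.2}]}}

```text
time: 9.0
tcp_pos: [0.5368, 0.1449, 0.1527]
tcp_rot: [[0.999, -0.045, 0.008], [-0.045, -0.999, 0.002], [0.008, -0.003, -1.0]]
wrist_force: [0.0, 0.6, -2.8]
gripper_width: 0.0397
grip_force: 40.0
```

Emit:
{"fn": "carry_out", "kwargs": {"targets": [{"delta_pos": [0.81,-1.44,0],"angular": [0,0,5.43],"hand": 0.2},{"delta_pos": [0.81,-1.44,0],"angular": [0,0,5.43],"hand": 0.2},{"delta_pos": [0.81,-1.44,0],"angular": [0,0,5.43],"hand": 0.2},{"delta_pos": [0.81,-1.44,0],"angular": [0,0,5.43],"hand": 0.2},{"delta_pos": [0.81,-1.44,0],"angular": [0,0,5.43],"hand": 0.2},{"delta_pos": [0.81,-1.44,0],"angular": [0,0,5.43],"hand": 0.2},{"delta_pos": [0.81,-1.44,0],"angular": [0,0,5.43],"hand": 0.2}]}}

```text
time: 9.58
tcp_pos: [0.5898, 0.0425, 0.1457]
tcp_rot: [[0.812, 0.584, -0.002], [0.584, -0.812, -0.0], [-0.002, -0.001, -1.0]]
wrist_force: [0.5, -0.0, -2.3]
gripper_width: 0.0397
grip_force: 40.0
```

Emit:
{"fn": "carry_out", "kwargs": {"targets": [{"delta_pos": [0.81,-1.44,0],"angular": [0,0,5.43],"hand": 0.2},{"delta_pos": [0.81,-1.44,0],"angular": [0,0,5.43],"hand": 0.2},{"delta_pos": [0.81,-1.44,0],"angular": [0,0,5.43],"hand": 0.2},{"delta_pos": [0.81,-1.44,0],"angular": [0,0,5.43],"hand": 0.2},{"delta_pos": [0.81,-1.44,0],"angular": [0,0,5.43],"hand": 0.2},{"delta_pos": [0.81,-1.44,0],"angular": [0,0,5.43],"hand": 0.2},{"delta_pos": [0.81,-1.44,0],"angular": [0,0,5.43],"hand": 0.2},{"delta_pos": [0,0,0],"angular": [0,0,0],"hand": 0.2}]}}

```text
time: 10.25
tcp_pos: [0.6476, -0.0598, 0.1456]
tcp_rot: [[0.281, 0.96, -0.001], [0.96, -0.281, -0.001], [-0.001, -0.001, -1.0]]
wrist_force: [0.7, -0.7, -1.8]
gripper_width: 0.0397
grip_force: 40.0
```

```bash
cat >> h.py <<'E'
A=np.radians(73.5); dx=np.array([-np.cos(A),-np.sin(A),0]); dy=np.array([-dx[1],dx[0],0]); O=np.array([.6061,-.1987,.110]); R=np.stack([dx,dy,[0,0,1.]],1)
def drive(C): return (C-O)@R
E
python3 - <<'E'
from h import *
np.set_printoptions(precision=4,suppress=True)
s,w=wrist(); print(s["time"],s["tcp_pos"],s["tcp_rot"],s["gripper_width"],s["qpos"],"drv",drive(s["tcp_pos"]))
zt=s["tcp_pos"][2]-O[2]
for n,p in(("wrist",w),("scene",bot.get_image("scene")),("top",bot.get_image("top"))):
    D=drive(cloud(p)); sh=zt-.008+.02
    m=(abs(D[...,1])<.016)&(abs(D[...,2]-sh)<.012)&(D[...,0]>-.1)&(D[...,0]<-.03); P=D[m]
    if len(P)>20: print(n,"shank",len(P),P.mean(0),"xmax",np.percentile(P[:,0],98),"y",np.percentile(P[:,1],[2,98]),"ztop",np.percentile(P[:,2],98)-zt,np.linalg.svd(P-P.mean(0),full_matrices=False)[2][0])
    print([(drive(np.array(d["at"])).round(4),round(d["confidence"],2)) for d in bot.landmark_of("shank_tip",p)][:4])
E
```

```text
10.25 [ 0.6476 -0.0598  0.1456] [[ 0.2811  0.9597 -0.0011]
 [ 0.9597 -0.2811 -0.0008]
 [-0.0011 -0.0008 -1.    ]] 0.03969392612049486 [-5.3812 26.3406 93.6982 -0.0584 60.0173 10.9755] drv [-0.145   0.0003  0.0356]
wrist shank 448 [-0.0724  0.0009  0.0529] xmax -0.06444547684617107 y [-0.0066  0.0086] ztop 0.019642077949646106 [ 0.1991  0.9728 -0.1183]
[(array([-0.1087, -0.1625, -0.0904]), 0.69)]
scene shank 405 [-0.0735  0.0013  0.0533] xmax -0.04838487291649246 y [-0.0078  0.0069] ztop 0.021718405473593508 [ 0.9999 -0.0141 -0.0017]
[(array([-0.3559, -0.2471, -0.0892]), 0.98), (array([-0.049 , -0.0051,  0.0476]), 0.88)]
top shank 292 [-0.0711 -0.0027  0.0535] xmax -0.04920628684926988 y [-0.0092  0.0054] ztop 0.02185172663674541 [0.9999 0.01   0.0025]
[(array([-0.357 , -0.2464, -0.0922]), 0.76), (array([-0.046 , -0.0027,  0.0516]), 0.54)]
```

Emit:
{"fn": "carry_out", "kwargs": {"targets": [{"delta_pos": [0,0,-2.4],"angular": [0,0,0],"hand": 0.2},{"delta_pos": [0,0,-1.8],"angular": [0,0,0],"hand": 0.2},{"delta_pos": [0,0,-0.55],"angular": [0,0,0],"hand": 0.2},{"delta_pos": [0,0,0],"angular": [0,0,0],"hand": 0.2},{"delta_pos": [0,0,0],"angular": [0,0,0],"hand": 0.2}]}}

```text
time: 10.97
tcp_pos: [0.6474, -0.0572, 0.1]
tcp_rot: [[0.285, 0.959, 0.0], [0.959, -0.285, 0.0], [0.0, 0.0, -1.0]]
wrist_force: [0.3, -0.9, -2.4]
gripper_width: 0.0398
grip_force: 40.0
```

Emit:
{"fn": "carry_out", "kwargs": {"targets": [{"delta_pos": [-0.17,-0.575,0],"angular": [0,0,0],"hand": 0.2},{"delta_pos": [-0.17,-0.575,0],"angular": [0,0,0],"hand": 0.2},{"delta_pos": [-0.17,-0.575,0],"angular": [0,0,0],"hand": 0.2},{"delta_pos": [-0.17,-0.575,0],"angular": [0,0,0],"hand": 0.2},{"delta_pos": [0,0,0],"angular": [0,0,0],"hand": 0.2}]}}

```text
time: 11.38
tcp_pos: [0.6402, -0.082, 0.1]
tcp_rot: [[0.286, 0.958, 0.0], [0.958, -0.286, -0.0], [-0.0, 0.0, -1.0]]
wrist_force: [0.8, -0.2, -3.4]
gripper_width: 0.0395
grip_force: 40.0
```

Run:
```python
from h import *
np.set_printoptions(precision=4,suppress=True)
s=bot.state(); print(s["time"],s["tcp_pos"],s["wrist_force"],"drv",drive(s["tcp_pos"]),s["tcp_rot"][:,0])
ims=[]
for n,c in(("scene",(slice(220,330),slice(120,270))),("top",(slice(120,230),slice(340,490)))):
    p=bot.get_image(n); ims.append(cv2.resize(p["image"][c],(400,293),interpolation=cv2.INTER_CUBIC))
cv2.imwrite("pics/ins.png",np.hstack(ims)[...,::-1])
```

```text
11.3833 [ 0.6402 -0.082   0.1   ] [ 0.8132 -0.232  -3.4243] drv [-0.1215 -0.0005 -0.01  ] [ 0.2859  0.9583 -0.0004]
```

View pics/ins.png

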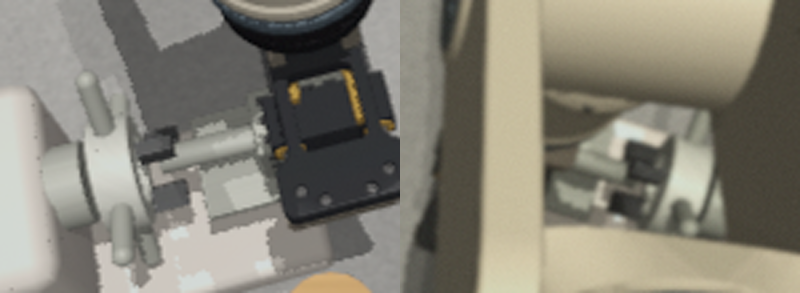

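The crop shows the shank tip at (170,155), entering between the jaws. I keep pushing in.

Emit:
{"fn": "carry_out", "kwargs": {"targets": [{"delta_pos": [-0.17,-0.575,-0.1],"angular": [0,0,0],"hand": 0.2},{"delta_pos": [-0.17,-0.575,0],"angular": [0,0,0],"hand": 0.2},{"delta_pos": [-0.17,-0.575,0],"angular": [0,0,0],"hand": 0.2},{"delta_pos": [-0.17,-0.575,0],"angular": [0,0,0],"hand": 0.2},{"delta_pos": [-0.17,-0.575,0],"angular": [0,0,0],"hand": 0.2},{"delta_pos": [-0.11,-0.38,0],"angular": [0,0,0],"hand": 0.2},{"delta_pos": [0,0,0],"angular": [0,0,0],"hand": 0.2},{"delta_pos": [0,0,0],"angular": [0,0,0],"hand": 0.2}]}}

```text
time: 12.15
tcp_pos: [0.6309, -0.1134, 0.0986]
tcp_rot: [[0.285, 0.958, 0.0], [0.958, -0.285, 0.0], [0.0, 0.0, -1.0]]
wrist_force: [0.2, 0.1, -2.3]
gripper_width: 0.0396
grip_force: 40.0
```

Run:
```python
from h import *
np.set_printoptions(precision=4,suppress=True)
s=bot.state(); print(s["time"],s["tcp_pos"],s["wrist_force"],"drv",drive(s["tcp_pos"]),s["tcp_rot"][:,0])
```

```text
12.15 [ 0.6309 -0.1134  0.0986] [ 0.1792  0.0529 -2.2727] drv [-0.0889 -0.0005 -0.0114] [0.2854 0.9584 0.0001]
```

Emit:
{"fn": "carry_out", "kwargs": {"targets": [{"delta_pos": [-0.08,-0.27,-0.05],"angular": [0,0,0],"hand": 0.2},{"delta_pos": [-0.06,-0.19,0],"angular": [0,0,0],"hand": 0.2},{"delta_pos": [-0.06,-0.19,0],"angular": [0,0,0],"hand": 0.2},{"delta_pos": [0,0,0],"angular": [0,0,0],"hand": 0.2},{"delta_pos": [0,0,0],"angular": [0,0,0],"hand": 0.2}]}}

```text
time: 12.57
tcp_pos: [0.6289, -0.1196, 0.0981]
tcp_rot: [[0.285, 0.959, -0.0], [0.959, -0.285, 0.0], [0.0, -0.0, -1.0]]
wrist_force: [-0.0, 0.4, -2.0]
gripper_width: 0.0396
grip_force: 40.0
```

Emit:
{"fn": "carry_out", "kwargs": {"targets": [{"delta_pos": [-0.04,-0.15,0],"angular": [0,0,0],"hand": 0.2},{"delta_pos": [0,0,0],"angular": [0,0,0],"hand": 0.2},{"delta_pos": [0,0,0],"angular": [0,0,0],"hand": 0.2}]}}

```text
time: 12.82
tcp_pos: [0.6285, -0.1211, 0.0981]
tcp_rot: [[0.285, 0.959, -0.0], [0.959, -0.285, -0.0], [-0.0, -0.0, -1.0]]
wrist_force: [0.1, -0.1, -2.9]
gripper_width: 0.04
grip_force: 40.0
```

Emit:
{"fn": "carry_out", "kwargs": {"targets": [{"delta_pos": [-0.03,-0.1,0],"angular": [0,0,0],"hand": 0.2},{"delta_pos": [0,0,0],"angular": [0,0,0],"hand": 0.2},{"delta_pos": [0,0,0],"angular": [0,0,0],"hand": 0.2}]}}

```text
time: 13.07
tcp_pos: [0.6285, -0.1214, 0.0982]
tcp_rot: [[0.285, 0.959, 0.0], [0.959, -0.285, 0.001], [0.001, 0.0, -1.0]]
wrist_force: [1.8, 4.7, -2.7]
gripper_width: 0.0398
grip_force: 40.0
```

Emit:
{"fn": "carry_out", "kwargs": {"targets": [{"delta_pos": [-0.03,-0.1,0],"angular": [0,0,0],"hand": 0.2},{"delta_pos": [0,0,0],"angular": [0,0,0],"hand": 0.2},{"delta_pos": [0,0,0],"angular": [0,0,0],"hand": 0.2}]}}

```text
time: 13.32
tcp_pos: [0.6285, -0.1215, 0.0983]
tcp_rot: [[0.285, 0.958, 0.001], [0.958, -0.285, 0.002], [0.002, 0.0, -1.0]]
wrist_force: [2.7, 10.0, -1.5]
gripper_width: 0.0395
grip_force: 40.0
```

Contact with the bore end came where predicted (10 N). Now I lower it onto the ledge.

Emit:
{"fn": "carry_out", "kwargs": {"targets": [{"delta_pos": [0.02,0.08,-0.1],"angular": [0,0,0],"hand": 0.2},{"delta_pos": [0,0,-0.1],"angular": [0,0,0],"hand": 0.2},{"delta_pos": [0,0,0],"angular": [0,0,0],"hand": 0.2},{"delta_pos": [0,0,0],"angular": [0,0,0],"hand": 0.2}]}}

```text
time: 13.65
tcp_pos: [0.6287, -0.1215, 0.0968]
tcp_rot: [[0.285, 0.959, 0.001], [0.959, -0.285, 0.001], [0.001, 0.001, -1.0]]
wrist_force: [0.9, 6.5, 2.2]
gripper_width: 0.0396
grip_force: 40.0
```

It rests on the ledge. I release, rise, close the fingers and take a look.

Emit:
{"fn": "carry_out", "kwargs": {"targets": [{"delta_pos": [0,0,0],"angular": [0,0,0],"hand": 0.65},{"delta_pos": [0,0,0],"angular": [0,0,0],"hand": 0.65},{"delta_pos": [0,0,0],"angular": [0,0,0],"hand": 0.65},{"delta_pos": [0,0,0],"angular": [0,0,0],"hand": 0.65},{"delta_pos": [0,0,1],"angular": [0,0,0],"hand": 0.65},{"delta_pos": [0,0,3.5],"angular": [0,0,0],"hand": 0.65},{"delta_pos": [0,0,4],"angular": [0,0,0],"hand": 0.3},{"delta_pos": [0,0,3.5],"angular": [0,0,0],"hand": 0}], "newtons": 20}}

```text
time: 14.32
tcp_pos: [0.6279, -0.1224, 0.2185]
tcp_rot: [[0.285, 0.959, -0.0], [0.959, -0.285, -0.0], [-0.0, 0.0, -1.0]]
wrist_force: [1.2, -0.7, -0.6]
gripper_width: 0.0488
grip_force: 0.0
```

Emit:
{"fn": "carry_out", "kwargs": {"targets": [{"delta_pos": [-0.21,-2.04,0],"angular": [0,0,0],"hand": 0},{"delta_pos": [-0.21,-2.04,0],"angular": [0,0,0],"hand": 0},{"delta_pos": [-0.2,-2.04,0],"angular": [0,0,0],"hand": 0},{"delta_pos": [-0.2,-2.03,0],"angular": [0,0,0],"hand": 0},{"delta_pos": [0,0,0],"angular": [0,0,0],"hand": 0},{"delta_pos": [0,0,0],"angular": [0,0,0],"hand": 0},{"delta_pos": [0,0,0],"angular": [0,0,0],"hand": 0}]}}

```text
time: 14.9
tcp_pos: [0.6199, -0.2034, 0.2164]
tcp_rot: [[0.285, 0.958, 0.0], [0.958, -0.285, 0.0], [0.0, -0.0, -1.0]]
wrist_force: [-0.4, -0.8, 0.3]
gripper_width: 0.002
grip_force: 0.0
```

```bash
cat >> h.py <<'E'
def look():
    s=bot.state(); print(s["time"],s["tcp_pos"],s["wrist_force"],s["gripper_width"],"drv",drive(s["tcp_pos"]))
    for n in("scene","top"):
        t=bot.get_image(n);D=drive(cloud(t)); r=np.hypot(D[...,1],D[...,2])
        m=(abs(D[...,0])<.010)&(r>.04)&(r<.078); P=D[m]; a=np.degrees(np.arctan2(-P[:,1],P[:,2]))
        h,e=np.histogram(a,bins=np.arange(-180,181,5)); print(n,"spokes",[(int(e[i]),int(h[i])) for i in range(72) if h[i]>3])
        m=(D[...,0]>-.15)&(D[...,0]<-.02)&(abs(D[...,1])<.026)&(abs(D[...,2]-.0185)<.004)
        if m.sum()>50: print("head top",int(m.sum()),cv2.minAreaRect(D[m][:,:2].astype(np.float32)*1000),np.median(D[m][:,2]))
        m=(D[...,0]>-.035)&(D[...,0]<-.012)&(r<.035)&(D[...,2]>.005); 
        if m.any(): print("jaw0 top z",np.percentile(D[m][:,2],[50,95]))
    return t
E
python3 - <<'E'
from h import *
np.set_printoptions(precision=4,suppress=True)
look(); p=bot.get_image("scene"); a=cv2.resize(p["image"][200:340,100:290],(760,560),interpolation=cv2.INTER_CUBIC); cv2.imwrite("pics/rel.png",a[...,::-1])
E
```

```text
14.9 [ 0.6199 -0.2034  0.2164] [-0.4153 -0.791   0.2967] 0.001973011952026642 drv [0.0006 0.0145 0.1064]
scene spokes [(-155, 11), (-150, 79), (-145, 16), (-65, 24), (-60, 107), (-55, 28), (20, 61), (25, 22), (110, 41), (115, 10)]
head top 1197 ((-64.61251068115234, 0.04365348815917969), (41.26737976074219, 86.94139862060547), 89.53512573242188) 0.01880326457375968
jaw0 top z [0.0235 0.0287]
top spokes [(-65, 16), (-60, 106), (-55, 28), (20, 44), (25, 46), (30, 7), (105, 10), (110, 75), (115, 33)]
head top 1044 ((-64.45242309570312, -0.03467559814453125), (40.641090393066406, 87.11839294433594), 89.38741302490234) 0.01853791634360262
jaw0 top z [0.0254 0.0298]
```

View pics/rel.png

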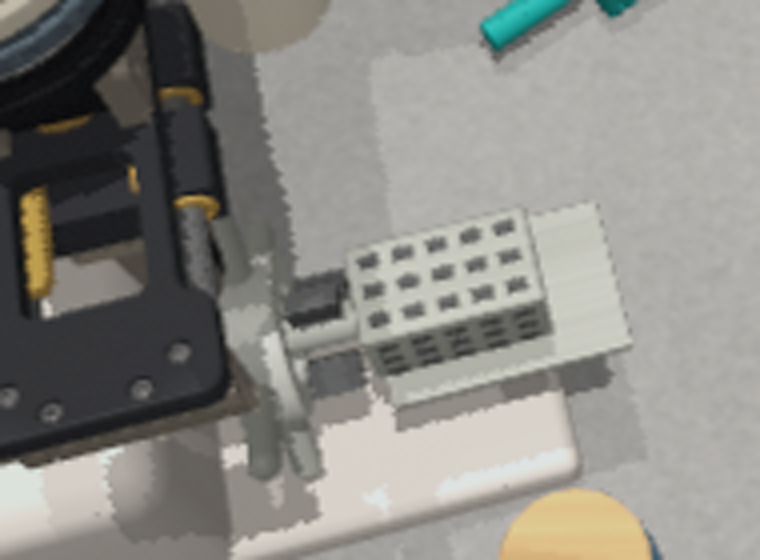

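The crop shows the head lying on the ledge at (450,275) and the shank deep in the chuck. The upper spoke is at about 24°, just behind the fingers. First push: 24° to 60°.

Emit:
{"fn": "carry_out", "kwargs": {"targets": [{"delta_pos": [0,0,-2.5],"angular": [0,0,0],"hand": 0},{"delta_pos": [0,0,-1.8],"angular": [0,0,0],"hand": 0},{"delta_pos": [0,0,-0.6],"angular": [0,0,0],"hand": 0},{"delta_pos": [0,0,0],"angular": [0,0,0],"hand": 0},{"delta_pos": [-0.74,0.22,0],"angular": [0,0,0],"hand": 0},{"delta_pos": [-0.74,0.22,0],"angular": [0,0,0],"hand": 0},{"delta_pos": [0,0,0],"angular": [0,0,0],"hand": 0}]}}

```text
time: 15.63
tcp_pos: [0.604, -0.1989, 0.1681]
tcp_rot: [[0.285, 0.959, 0.0], [0.959, -0.285, -0.0], [-0.0, 0.0, -1.0]]
wrist_force: [0.8, -0.4, 0.4]
gripper_width: 0.0006
grip_force: 0.0
```

Emit:
{"fn": "carry_out", "kwargs": {"targets": [{"delta_pos": [-0.55,0.16,-0.26],"angular": [0,0,0],"hand": 0},{"delta_pos": [-0.55,0.16,-0.26],"angular": [0,0,0],"hand": 0},{"delta_pos": [0,0,0],"angular": [0,0,0],"hand": 0}]}}

```text
time: 15.88
tcp_pos: [0.5933, -0.196, 0.162]
tcp_rot: [[0.285, 0.959, 0.0], [0.959, -0.285, -0.0], [0.0, 0.0, -1.0]]
wrist_force: [-0.1, -0.6, 0.2]
gripper_width: 0.0005
grip_force: 0.3
```

Run:
```python
from h import *
np.set_printoptions(precision=4,suppress=True)
look()
```

```text
15.8833 [ 0.5933 -0.196   0.162 ] [-0.0538 -0.6388  0.1639] 0.0004644605605231602 drv [ 0.001 -0.013  0.052]
scene spokes [(-150, 70), (-145, 35), (-65, 8), (-60, 78), (-55, 66), (10, 4), (110, 33), (115, 12)]
head top 1195 ((-64.33465576171875, 0.12149810791015625), (41.93951416015625, 87.45829010009766), 89.69480895996094) 0.018760914195906406
jaw0 top z [0.0231 0.0291]
top spokes [(-65, 6), (-60, 61), (-55, 24), (10, 4), (25, 26), (30, 10), (110, 53), (115, 62)]
head top 1031 ((-64.24201965332031, -0.4275474548339844), (40.84345245361328, 87.89909362792969), 89.37339782714844) 0.018629933995157208
jaw0 top z [0.0254 0.029 ]
```

Contact has only just begun, because the fingers are thinner than I assumed (about ±8 mm). I continue along the arc.

Emit:
{"fn": "carry_out", "kwargs": {"targets": [{"delta_pos": [-0.45,0.13,0],"angular": [0,0,0],"hand": 0},{"delta_pos": [-0.45,0.13,0],"angular": [0,0,0],"hand": 0},{"delta_pos": [-0.49,0.145,-0.37],"angular": [0,0,0],"hand": 0},{"delta_pos": [-0.49,0.145,-0.37],"angular": [0,0,0],"hand": 0},{"delta_pos": [0,0,0],"angular": [0,0,0],"hand": 0}]}}

```text
time: 16.4
tcp_pos: [0.574, -0.1903, 0.1537]
tcp_rot: [[0.285, 0.959, -0.001], [0.959, -0.285, 0.0], [-0.0, -0.001, -1.0]]
wrist_force: [2.0, -0.9, 0.5]
gripper_width: 0.0005
grip_force: 0.7
```

Emit:
{"fn": "carry_out", "kwargs": {"targets": [{"delta_pos": [-0.27,0.08,-0.31],"angular": [0,0,0],"hand": 0},{"delta_pos": [-0.27,0.08,-0.31],"angular": [0,0,0],"hand": 0},{"delta_pos": [-0.27,0.08,-0.31],"angular": [0,0,0],"hand": 0},{"delta_pos": [-0.16,0.05,-0.25],"angular": [0,0,0],"hand": 0},{"delta_pos": [0,0,0],"angular": [0,0,0],"hand": 0}]}}

```text
time: 16.82
tcp_pos: [0.5648, -0.1875, 0.142]
tcp_rot: [[0.285, 0.959, -0.001], [0.959, -0.285, 0.0], [-0.0, -0.001, -1.0]]
wrist_force: [1.7, -0.6, 1.4]
gripper_width: 0.0001
grip_force: 0.8
```

Run:
```python
from h import *
np.set_printoptions(precision=4,suppress=True)
look()
```

```text
16.8167 [ 0.5648 -0.1875  0.142 ] [ 1.6637 -0.5845  1.4398] 9.733098635037471e-05 drv [ 0.001  -0.0428  0.032 ]
scene spokes [(-120, 18), (-115, 121), (-110, 28), (-35, 6), (-30, 45), (-25, 37), (-20, 4), (20, 5)]
head top 1199 ((-64.51812744140625, 0.3750152587890625), (87.80931854248047, 41.56845474243164), 1.1484421491622925) 0.018774955439847293
jaw0 top z [0.0225 0.0269]
top spokes [(-120, 11), (-115, 66), (-110, 18), (-30, 8), (-25, 17), (25, 4), (60, 10), (145, 34), (150, 13)]
head top 1040 ((-64.28631591796875, -0.2666645050048828), (87.75736236572266, 40.853450775146484), 0.0751296877861023) 0.018571797239445395
jaw0 top z [0.0234 0.0266]
```

The sleeve has turned to about 62°. I retract and go behind the next spoke, now at -27°.

Emit:
{"fn": "carry_out", "kwargs": {"targets": [{"delta_pos": [0.2,-0.06,1.5],"angular": [0,0,0],"hand": 0},{"delta_pos": [0,0,3],"angular": [0,0,0],"hand": 0},{"delta_pos": [0,0,3],"angular": [0,0,0],"hand": 0},{"delta_pos": [3.1,-0.92,0.5],"angular": [0,0,0],"hand": 0},{"delta_pos": [3.1,-0.92,0],"angular": [0,0,0],"hand": 0},{"delta_pos": [3.1,-0.92,0],"angular": [0,0,0],"hand": 0},{"delta_pos": [0,0,0],"angular": [0,0,0],"hand": 0}]}}

```text
time: 17.5
tcp_pos: [0.6645, -0.2171, 0.222]
tcp_rot: [[0.285, 0.959, 0.002], [0.959, -0.285, -0.0], [0.0, 0.002, -1.0]]
wrist_force: [-2.4, 1.2, -0.9]
gripper_width: 0.0005
grip_force: 0.0
```

Emit:
{"fn": "carry_out", "kwargs": {"targets": [{"delta_pos": [0,0,-2.5],"angular": [0,0,0],"hand": 0},{"delta_pos": [0,0,-2.5],"angular": [0,0,0],"hand": 0},{"delta_pos": [0,0,-1.2],"angular": [0,0,0],"hand": 0},{"delta_pos": [0,0,0],"angular": [0,0,0],"hand": 0}]}}

```text
time: 17.83
tcp_pos: [0.6578, -0.215, 0.1568]
tcp_rot: [[0.285, 0.959, -0.007], [0.959, -0.285, 0.002], [0.0, -0.007, -1.0]]
wrist_force: [0.2, 0.1, 0.5]
gripper_width: 0.0005
grip_force: 0.0
```

Run:
```python
from h import *
np.set_printoptions(precision=4,suppress=True)
look()
```

```text
17.8333 [ 0.6578 -0.215   0.1568] [0.1592 0.0979 0.452 ] 0.00045487120048516577 drv [0.001  0.0542 0.0468]
scene spokes [(-120, 11), (-115, 108), (-110, 25), (60, 8)]
head top 1204 ((-64.18769073486328, 0.09782218933105469), (41.64137649536133, 87.8674087524414), 89.76055908203125) 0.01877045080317906
jaw0 top z [0.0218 0.027 ]
top spokes [(-120, 10), (-115, 70), (-110, 14), (-50, 5), (-40, 10), (-35, 4), (-30, 16), (-25, 38), (-20, 13), (50, 6), (55, 95), (60, 40), (145, 35), (150, 13)]
head top 1042 ((-64.0994644165039, -0.21378707885742188), (40.784645080566406, 87.95429229736328), 89.6346206665039) 0.01859994217755888
jaw0 top z [0.0239 0.0275]
```

Emit:
{"fn": "carry_out", "kwargs": {"targets": [{"delta_pos": [-0.55,0.163,0],"angular": [0,0,0],"hand": 0},{"delta_pos": [-0.55,0.163,0],"angular": [0,0,0],"hand": 0},{"delta_pos": [-0.55,0.163,0],"angular": [0,0,0],"hand": 0},{"delta_pos": [-0.55,0.163,0.1],"angular": [0,0,0],"hand": 0},{"delta_pos": [-0.55,0.163,0.2],"angular": [0,0,0],"hand": 0},{"delta_pos": [-0.55,0.163,0.2],"angular": [0,0,0],"hand": 0},{"delta_pos": [-0.55,0.163,0.2],"angular": [0,0,0],"hand": 0},{"delta_pos": [0,0,0],"angular": [0,0,0],"hand": 0}]}}

```text
time: 18.6
tcp_pos: [0.6211, -0.2043, 0.1686]
tcp_rot: [[0.285, 0.959, 0.0], [0.959, -0.285, -0.0], [-0.0, 0.0, -1.0]]
wrist_force: [1.2, -1.2, 0.6]
gripper_width: 0.0004
grip_force: 0.4
```

Run:
```python
from h import *
np.set_printoptions(precision=4,suppress=True)
look()
```

```text
18.6 [ 0.6211 -0.2043  0.1686] [ 1.1716 -1.1783  0.6142] 0.0003560847704672807 drv [0.0011 0.016  0.0586]
scene spokes [(-90, 26), (-85, 86), (-20, 4), (-15, 4), (85, 9), (90, 7)]
head top 1203 ((-64.3311767578125, 0.26341819763183594), (41.10446548461914, 87.66117858886719), 89.84761810302734) 0.01874425106884768
jaw0 top z [0.0225 0.0264]
top spokes [(-90, 27), (-85, 97), (-80, 13), (-15, 5), (-5, 13), (0, 24), (5, 23), (80, 12), (85, 103), (90, 28)]
head top 1046 ((-64.10513305664062, -0.28061866760253906), (40.9001579284668, 88.21479797363281), 89.81360626220703) 0.018496418792834576
jaw0 top z [0.0229 0.0258]
```

Emit:
{"fn": "carry_out", "kwargs": {"targets": [{"delta_pos": [-0.7,0.207,0.05],"angular": [0,0,0],"hand": 0},{"delta_pos": [-0.7,0.207,0.05],"angular": [0,0,0],"hand": 0},{"delta_pos": [-0.59,0.175,-0.13],"angular": [0,0,0],"hand": 0},{"delta_pos": [-0.59,0.175,-0.13],"angular": [0,0,0],"hand": 0},{"delta_pos": [-0.55,0.163,-0.26],"angular": [0,0,0],"hand": 0},{"delta_pos": [-0.55,0.163,-0.26],"angular": [0,0,0],"hand": 0},{"delta_pos": [0,0,0],"angular": [0,0,0],"hand": 0},{"delta_pos": [0,0,0],"angular": [0,0,0],"hand": 0}]}}

```text
time: 19.37
tcp_pos: [0.5841, -0.1933, 0.1605]
tcp_rot: [[0.285, 0.959, -0.002], [0.959, -0.285, 0.001], [0.0, -0.002, -1.0]]
wrist_force: [-0.0, 0.9, 0.6]
gripper_width: 0.0002
grip_force: 0.0
```

Run:
```python
from h import *
np.set_printoptions(precision=4,suppress=True)
look()
```

```text
19.3667 [ 0.5841 -0.1933  0.1605] [-0.0299  0.8971  0.5681] 0.0002392123828980224 drv [ 0.001  -0.0227  0.0505]
scene spokes [(-145, 15), (-140, 93), (-135, 18), (-55, 33), (-50, 94), (-45, 17), (20, 4), (120, 10)]
head top 1220 ((-64.27989196777344, 0.4866828918457031), (41.656803131103516, 88.3681640625), 89.38327026367188) 0.019028143995834565
jaw0 top z [0.0212 0.0264]
top spokes [(-145, 5), (-140, 13), (-55, 23), (-50, 66), (-45, 7), (20, 4), (30, 5), (35, 24), (115, 8), (120, 81), (125, 17)]
head top 1063 ((-64.93425750732422, -0.18797874450683594), (40.962745666503906, 86.86910247802734), 89.66246032714844) 0.01869061030179152
jaw0 top z [0.0214 0.0251]
```

Emit:
{"fn": "carry_out", "kwargs": {"targets": [{"delta_pos": [-0.3,0.09,-0.24],"angular": [0,0,0],"hand": 0},{"delta_pos": [-0.3,0.09,-0.26],"angular": [0,0,0],"hand": 0},{"delta_pos": [0,0,0],"angular": [0,0,0],"hand": 0},{"delta_pos": [0,0,0],"angular": [0,0,0],"hand": 0}]}}

```text
time: 19.8
tcp_pos: [0.5789, -0.1918, 0.1557]
tcp_rot: [[0.285, 0.959, -0.001], [0.959, -0.285, 0.0], [-0.0, -0.001, -1.0]]
wrist_force: [0.3, -0.5, 0.9]
gripper_width: 0.0006
grip_force: 0.5
```

Emit:
{"fn": "carry_out", "kwargs": {"targets": [{"delta_pos": [-0.22,0.06,-0.22],"angular": [0,0,0],"hand": 0},{"delta_pos": [0,0,0],"angular": [0,0,0],"hand": 0},{"delta_pos": [0,0,0],"angular": [0,0,0],"hand": 0}]}}

```text
time: 20.05
tcp_pos: [0.5769, -0.1912, 0.1536]
tcp_rot: [[0.285, 0.959, -0.0], [0.959, -0.285, 0.0], [0.0, -0.0, -1.0]]
wrist_force: [0.4, -0.8, 2.3]
gripper_width: 0.0006
grip_force: 1.0
```

Emit:
{"fn": "carry_out", "kwargs": {"targets": [{"delta_pos": [-0.2,0.06,-0.21],"angular": [0,0,0],"hand": 0},{"delta_pos": [0,0,0],"angular": [0,0,0],"hand": 0},{"delta_pos": [0,0,0],"angular": [0,0,0],"hand": 0}]}}

```text
time: 20.3
tcp_pos: [0.5749, -0.1906, 0.1515]
tcp_rot: [[0.285, 0.959, -0.0], [0.959, -0.285, 0.0], [-0.0, -0.0, -1.0]]
wrist_force: [0.6, 0.6, 3.3]
gripper_width: 0.0008
grip_force: 1.2
```

Emit:
{"fn": "carry_out", "kwargs": {"targets": [{"delta_pos": [-0.2,0.06,-0.21],"angular": [0,0,0],"hand": 0},{"delta_pos": [0,0,0],"angular": [0,0,0],"hand": 0},{"delta_pos": [0,0,0],"angular": [0,0,0],"hand": 0}]}}

```text
time: 20.55
tcp_pos: [0.573, -0.19, 0.1494]
tcp_rot: [[0.285, 0.959, -0.0], [0.959, -0.285, 0.0], [0.0, -0.0, -1.0]]
wrist_force: [1.3, -0.7, 2.7]
gripper_width: 0.0002
grip_force: 1.4
```

Run:
```python
from h import *
np.set_printoptions(precision=4,suppress=True)
look()
```

```text
20.55 [ 0.573  -0.19    0.1494] [ 1.2746 -0.6751  2.665 ] 0.0002169818452882258 drv [ 0.0011 -0.0342  0.0394]
scene spokes [(-130, 22), (-125, 116), (-120, 14), (-40, 45), (-35, 59), (-30, 7)]
head top 1221 ((-64.57585144042969, 0.4313182830810547), (88.2155990600586, 40.36847686767578), 0.09147383272647858) 0.01939501213598592
jaw0 top z [0.0194 0.0242]
top spokes [(-130, 11), (-125, 46), (-120, 4), (-40, 19), (-35, 31), (45, 6), (50, 9), (130, 8), (135, 63), (140, 12)]
head top 1057 ((-64.29417419433594, -0.22796630859375), (40.58286666870117, 88.52005767822266), 89.61383819580078) 0.019121542478646267
jaw0 top z [0.0208 0.0266]
```

Emit:
{"fn": "carry_out", "kwargs": {"targets": [{"delta_pos": [-0.2,0.06,-0.22],"angular": [0,0,0],"hand": 0},{"delta_pos": [0,0,0],"angular": [0,0,0],"hand": 0},{"delta_pos": [0,0,0],"angular": [0,0,0],"hand": 0}]}}

```text
time: 20.9
tcp_pos: [0.5712, -0.1895, 0.1473]
tcp_rot: [[0.285, 0.959, 0.0], [0.959, -0.285, -0.0], [0.0, 0.0, -1.0]]
wrist_force: [0.9, 0.7, 2.9]
gripper_width: 0.0004
grip_force: 1.6
```

Emit:
{"fn": "carry_out", "kwargs": {"targets": [{"delta_pos": [-0.18,0.05,-0.22],"angular": [0,0,0],"hand": 0},{"delta_pos": [0,0,0],"angular": [0,0,0],"hand": 0},{"delta_pos": [0,0,0],"angular": [0,0,0],"hand": 0}]}}

```text
time: 21.15
tcp_pos: [0.5695, -0.189, 0.1452]
tcp_rot: [[0.285, 0.959, 0.0], [0.959, -0.285, -0.0], [0.0, 0.0, -1.0]]
wrist_force: [1.7, 0.1, 4.1]
gripper_width: 0.0006
grip_force: 2.0
```

Emit:
{"fn": "carry_out", "kwargs": {"targets": [{"delta_pos": [-0.16,0.05,-0.24],"angular": [0,0,0],"hand": 0},{"delta_pos": [0,0,0],"angular": [0,0,0],"hand": 0},{"delta_pos": [0,0,0],"angular": [0,0,0],"hand": 0}]}}

```text
time: 21.4
tcp_pos: [0.5678, -0.1885, 0.1428]
tcp_rot: [[0.285, 0.959, 0.0], [0.959, -0.285, -0.0], [-0.0, 0.0, -1.0]]
wrist_force: [2.5, -0.6, 5.4]
gripper_width: 0.0001
grip_force: 2.4
```

Emit:
{"fn": "carry_out", "kwargs": {"targets": [{"delta_pos": [-0.15,0.04,-0.25],"angular": [0,0,0],"hand": 0},{"delta_pos": [0,0,0],"angular": [0,0,0],"hand": 0},{"delta_pos": [0,0,0],"angular": [0,0,0],"hand": 0}]}}

```text
time: 21.65
tcp_pos: [0.5663, -0.1881, 0.1404]
tcp_rot: [[0.285, 0.959, 0.0], [0.959, -0.285, -0.0], [0.0, 0.0, -1.0]]
wrist_force: [0.7, 0.4, 5.7]
gripper_width: 0.0003
grip_force: 2.7
```

Run:
```python
from h import *
np.set_printoptions(precision=4,suppress=True)
look()
```

```text
21.65 [ 0.5663 -0.1881  0.1404] [0.6971 0.4203 5.7285] 0.00026109624217648524 drv [ 0.0011 -0.0412  0.0304]
scene spokes [(-120, 12), (-115, 117), (-110, 40), (-35, 4), (-30, 44), (-25, 39), (15, 6)]
head top 1231 ((-64.69400024414062, 0.2326374053955078), (41.12034225463867, 88.2503662109375), 89.34949493408203) 0.019420748428600962
jaw0 top z [0.0189 0.0237]
top spokes [(-120, 5), (-115, 65), (-110, 24), (-30, 7), (-25, 13), (60, 12), (145, 32), (150, 16)]
head top 1070 ((-64.46138000488281, -0.4316558837890625), (41.157249450683594, 88.70712280273438), 89.7168197631836) 0.019109399992045514
jaw0 top z [0.0199 0.0262]
```

The torque is rising as the jaws bear on the shank. I keep tightening.

Emit:
{"fn": "carry_out", "kwargs": {"targets": [{"delta_pos": [-0.13,0.04,-0.26],"angular": [0,0,0],"hand": 0},{"delta_pos": [0,0,0],"angular": [0,0,0],"hand": 0},{"delta_pos": [0,0,0],"angular": [0,0,0],"hand": 0}]}}

```text
time: 22.0
tcp_pos: [0.5649, -0.1876, 0.1378]
tcp_rot: [[0.285, 0.959, 0.0], [0.959, -0.285, 0.0], [0.0, 0.0, -1.0]]
wrist_force: [0.6, -0.3, 6.1]
gripper_width: 0.0006
grip_force: 3.1
```

Emit:
{"fn": "carry_out", "kwargs": {"targets": [{"delta_pos": [-0.12,0.04,-0.27],"angular": [0,0,0],"hand": 0},{"delta_pos": [0,0,0],"angular": [0,0,0],"hand": 0},{"delta_pos": [0,0,0],"angular": [0,0,0],"hand": 0}]}}

```text
time: 22.25
tcp_pos: [0.564, -0.1873, 0.1353]
tcp_rot: [[0.285, 0.959, 0.001], [0.959, -0.285, -0.0], [-0.0, 0.001, -1.0]]
wrist_force: [0.9, -0.5, 7.1]
gripper_width: 0.0003
grip_force: 3.4
```

Emit:
{"fn": "carry_out", "kwargs": {"targets": [{"delta_pos": [-0.1,0.03,-0.28],"angular": [0,0,0],"hand": 0},{"delta_pos": [0,0,0],"angular": [0,0,0],"hand": 0},{"delta_pos": [0,0,0],"angular": [0,0,0],"hand": 0}]}}

```text
time: 22.5
tcp_pos: [0.5628, -0.187, 0.1325]
tcp_rot: [[0.285, 0.959, 0.0], [0.959, -0.285, -0.0], [-0.0, 0.0, -1.0]]
wrist_force: [0.3, 0.0, 8.8]
gripper_width: 0.0004
grip_force: 3.9
```

Emit:
{"fn": "carry_out", "kwargs": {"targets": [{"delta_pos": [-0.06,0.02,-0.3],"angular": [0,0,0],"hand": 0},{"delta_pos": [0,0,0],"angular": [0,0,0],"hand": 0},{"delta_pos": [0,0,0],"angular": [0,0,0],"hand": 0}]}}

```text
time: 22.75
tcp_pos: [0.5617, -0.1867, 0.1295]
tcp_rot: [[0.285, 0.959, -0.001], [0.959, -0.285, 0.0], [-0.0, -0.001, -1.0]]
wrist_force: [-1.2, 0.5, 9.8]
gripper_width: 0.0008
grip_force: 4.4
```

Emit:
{"fn": "carry_out", "kwargs": {"targets": [{"delta_pos": [-0.05,0.02,-0.3],"angular": [0,0,0],"hand": 0},{"delta_pos": [0,0,0],"angular": [0,0,0],"hand": 0},{"delta_pos": [0,0,0],"angular": [0,0,0],"hand": 0}]}}

```text
time: 23.0
tcp_pos: [0.5608, -0.1864, 0.1264]
tcp_rot: [[0.285, 0.959, -0.002], [0.959, -0.285, 0.0], [-0.0, -0.002, -1.0]]
wrist_force: [-2.6, 1.4, 10.7]
gripper_width: 0.0003
grip_force: 5.0
```

Emit:
{"fn": "carry_out", "kwargs": {"targets": [{"delta_pos": [-0.03,0.01,-0.3],"angular": [0,0,0],"hand": 0},{"delta_pos": [0,0,0],"angular": [0,0,0],"hand": 0},{"delta_pos": [0,0,0],"angular": [0,0,0],"hand": 0}]}}

```text
time: 23.25
tcp_pos: [0.56, -0.1862, 0.1234]
tcp_rot: [[0.285, 0.959, -0.002], [0.959, -0.285, 0.001], [-0.0, -0.003, -1.0]]
wrist_force: [-4.5, 1.1, 11.9]
gripper_width: 0.0006
grip_force: 5.5
```

Run:
```python
from h import *
np.set_printoptions(precision=4,suppress=True)
look(); print(bot.state()["moment"])
```

```text
23.25 [ 0.56   -0.1862  0.1234] [-4.4839  1.0611 11.9473] 0.0005810462130493145 drv [ 0.0011 -0.0477  0.0134]
scene spokes [(-100, 42), (-95, 127), (-90, 18), (20, 14), (25, 19), (30, 7)]
head top 1237 ((-64.32569885253906, 0.5572223663330078), (88.6189193725586, 41.40845489501953), 0.42581623792648315) 0.019422634349754095
jaw0 top z [0.0185 0.0236]
top spokes [(-100, 18), (-95, 49), (-90, 11), (75, 7), (80, 6)]
head top 1071 ((-64.36549377441406, -0.19139480590820312), (88.62045288085938, 40.794586181640625), 0.003724899608641863) 0.01919029037783869
jaw0 top z [0.0201 0.0246]
[ 0.1028  0.9374 -0.0133]
```

Torque is now about 12 N × 55 mm ≈ 0.65 N·m. One more step, then I withdraw upwards.

Emit:
{"fn": "carry_out", "kwargs": {"targets": [{"delta_pos": [0,0,-0.3],"angular": [0,0,0],"hand": 0},{"delta_pos": [0,0,0],"angular": [0,0,0],"hand": 0},{"delta_pos": [0,0,0],"angular": [0,0,0],"hand": 0},{"delta_pos": [0,0,0],"angular": [0,0,0],"hand": 0}]}}

```text
time: 23.68
tcp_pos: [0.5594, -0.186, 0.1202]
tcp_rot: [[0.285, 0.959, -0.004], [0.959, -0.285, 0.001], [-0.0, -0.004, -1.0]]
wrist_force: [-6.3, 1.4, 13.1]
gripper_width: 0.0005
grip_force: 6.1
```

Emit:
{"fn": "carry_out", "kwargs": {"targets": [{"delta_pos": [0,0,0.6],"angular": [0,0,0],"hand": 0},{"delta_pos": [0,0,2],"angular": [0,0,0],"hand": 0},{"delta_pos": [0,0,4],"angular": [0,0,0],"hand": 0},{"delta_pos": [0,0,4],"angular": [0,0,0],"hand": 0},{"delta_pos": [-2,1,3],"angular": [0,0,0],"hand": 0},{"delta_pos": [-4,2,1],"angular": [0,0,0],"hand": 0},{"delta_pos": [-4,2,0],"angular": [0,0,0],"hand": 0},{"delta_pos": [0,0,0],"angular": [0,0,0],"hand": 0}]}}

```text
time: 24.35
tcp_pos: [0.4604, -0.1367, 0.2641]
tcp_rot: [[0.285, 0.959, -0.006], [0.959, -0.285, 0.002], [0.0, -0.007, -1.0]]
wrist_force: [0.5, -1.0, -0.3]
gripper_width: 0.0006
grip_force: 0.0
```

Emit:
{"fn": "carry_out", "kwargs": {"targets": [{"delta_pos": [-4,2,1],"angular": [0,0,0],"hand": 0},{"delta_pos": [0,0,0],"angular": [0,0,0],"hand": 0},{"delta_pos": [0,0,0],"angular": [0,0,0],"hand": 0}]}}

```text
time: 24.6
tcp_pos: [0.4298, -0.1208, 0.2741]
tcp_rot: [[0.284, 0.959, -0.001], [0.959, -0.284, 0.0], [-0.0, -0.001, -1.0]]
wrist_force: [0.7, -0.3, 1.0]
gripper_width: 0.0006
grip_force: 0.0
```

Run:
```python
from h import *
np.set_printoptions(precision=4,suppress=True)
look(); p=bot.get_image("scene"); a=cv2.resize(p["image"][220:340,110:280],(760,536),interpolation=cv2.INTER_CUBIC); cv2.imwrite("pics/fin.png",a[...,::-1])
for l in("mug","oil","salt","slicer"): print(l,[(np.array(d["at"]).round(4),round(d["confidence"],2)) for d in bot.landmark_of(l,p)][:2])
```

```text
24.6 [ 0.4298 -0.1208  0.2741] [ 0.7269 -0.3117  0.9959] 0.0006167692306380613 drv [-0.0246 -0.1911  0.1641]
scene spokes [(-120, 29), (-115, 121), (-110, 16), (-35, 11), (-30, 49), (-25, 31), (50, 23), (55, 135), (60, 21)]
head top 1230 ((-64.35655212402344, 0.5784130096435547), (41.8142204284668, 88.64382934570312), 89.90687561035156) 0.01932130883906079
jaw0 top z [0.0197 0.0245]
top spokes [(-120, 17), (-115, 65), (-110, 8), (-35, 4), (-30, 38), (-25, 85), (-20, 7), (50, 18), (55, 90), (60, 30), (145, 45), (150, 8)]
head top 1062 ((-64.93162536621094, -0.21083831787109375), (87.98136138916016, 41.257789611816406), 0.26091355085372925) 0.01913780609741593
jaw0 top z [0.0199 0.0238]
mug [(array([ 0.3865, -0.1208,  0.0021]), 0.64), (array([ 0.6113, -0.1663,  0.11  ]), 0.45)]
oil [(array([0.7538, 0.0173, 0.0021]), 0.6)]
salt [(array([ 0.7391, -0.1368, -0.0031]), 0.64)]
slicer [(array([ 0.6301,  0.317 , -0.0014]), 0.83)]
```

View pics/fin.png

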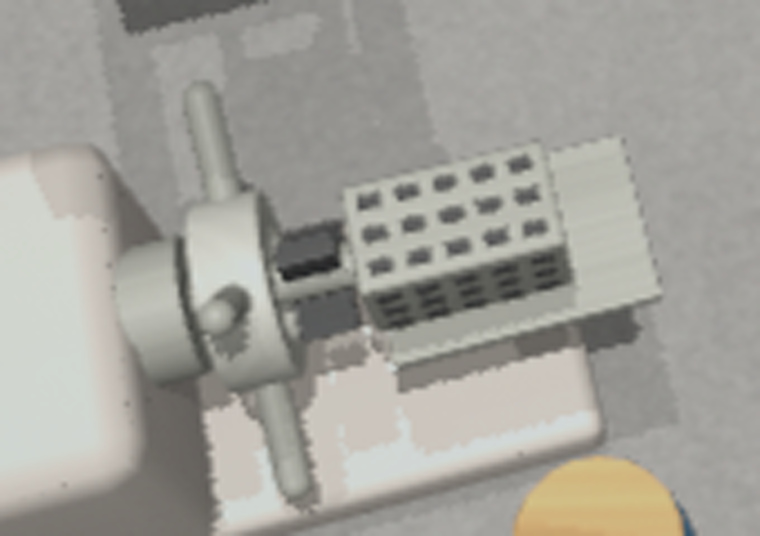

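The final crop shows the grater head on the ledge at (455,230), its shank home and the jaws closed on it at (310,260). The sleeve is resting near 2.6 rad after a peak of about 0.7 N·m, and nothing is touching the robot. I hand in.

```bash
python3 -c "
from bench import bot
print(bot.job_done())"
```

```text
the job is handed in; nothing more can be done
None
```

The job is handed in at about 25 s: the grater's head lies on the ledge with its shank fully home, and I tightened the chuck to about 0.7 N·m; the sleeve sprang back to about 2.6 rad when released, with the jaws still closed on the shank.

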